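Clamp a carton in the sprung press

TASK

Clamp the carton in the sprung press so that its end flap sets: swing the arm back by its upright handle until the catch holds it cocked on its own, going gently and easing off as soon as it meets the rubber buffer rather than forcing it. Let go of the arm, stand the carton in the nest between the two ribs with one end close to the end stop, and then press down the trigger pad so that the arm snaps shut and holds the carton against the stop. Leave the tamper and the label roll where they are.

Things in the scene. Friction and masses are not known exactly. Their poses are not given: they have to be found in the camera images.
- nest (a point): Centre of the nest's floor in a fixed steel press, 10 mm above the worktop, midway between two ribs. Axes: z up, y along the ribs to the end stop, x towards the arm's pivot. Ribs 49 mm apart inside, 8 mm above the floor, y from -25 to +45 mm. The end stop is an upright aluminium block, face at y = +55 mm, top 62 mm above the worktop. The press stands at different places and turns.
- swing_arm_hinge (a point): Point on the vertical pivot axis of the sprung arm, 85 mm above the worktop; fixed, at x = +100, y = -70 mm from the nest point in the nest's axes.
- handle (a point): On the axis of the upright black handle post at the free end of the sprung aluminium arm: 14 mm thick, 55 to 110 mm above the worktop, this point at 85 mm, 140 mm from the pivot axis. The arm's bar lies below, 30 to 50 mm above the worktop. The spring takes about 3 N at the handle at rest, rising evenly (4.4 N per rad) to 8 or 9 N when cocked.
- swing_arm (a joint): Angle of the arm, rad, growing as it is cocked (counter-clockwise from above): at a it points from the pivot along (-cos a, -sin a) in the nest's x, y. Empty it rests at -0.15, across the nest; near 0 its rubber pad lies on the end of a loaded carton. The catch drops in by itself somewhere between 0.7 and 1.13 (set differently each time, not measured: feel for it).
- buffer: Rubber buffer, 12 mm across, on the grey sear block; its x axis points the way the arm is cocked. It stops the arm about 3.5 mm of handle travel past the catch; there the handle's resistance rises by some 4 N per mm of arm travel. It must not be loaded with more than 20 N, that is 11 N at the handle on top of the spring. A caught arm, let go, settles back a few mm and stays.
- trigger_pad (a point): Centre of the upper face of the trigger's black ribbed thumb pad, 30 x 30 mm, 83 mm above the worktop, at the outer end of the steel rocker on the sear block. The hook at the rocker's other end holds the arm.
- trigger (a joint): Rocker angle, rad: 0 at rest, grows as the pad is pushed down, end of travel 0.32 (the pad about 13 mm down). A cocked arm is let go at about 0.2 (the pad about 9 mm down); it takes 5 to 8 N. It springs back when released.
- carton_mid (a point): Centre of the loose carton of sachets, a narrow purple box 105 mm long (its x axis), 41 mm wide (y) and 59 mm tall, standing on the worktop, 0.07 to 0.15 kg; this point is half-way up. Grasp it across the 41 mm. Either end may face the end stop.
- tamper: Bystander: espresso tamper with a wooden knob, 58 mm across, 86 mm tall, standing; origin at the centre of its underside.
- label_roll: Bystander: roll of paper labels lying flat, 83 mm across, 30 mm tall; origin at the centre of its underside.

How it is judged:
By the outcome, as a careful person would: the job done as asked, in the order asked, and still so for the second after the job is handed in, with the robot touching nothing.
It also fails if it takes over 72 s, if anything falls off the work surface, if the arm or the gripper's body presses on something with over 40 N, if the wrist force passes 120 N, or if a joint passes its speed limit or range.

ROBOT

A 6-joint arm with a two-finger parallel gripper is mounted at the origin on a cart in front of the work surface, level with it; the furniture and walls round the work are solid. World frame = base frame: x ahead of the robot, y to its left, z up, the work surface at z = 0. Lengths are in m, angles in rad, forces in N, time in s.
With the tool pointing down it reaches from about 0.325 to 0.9 m from the base axis. Payload 6.1 kg.
Tool frame: the origin (TCP) lies between the finger pads; the fingertips stand 11 mm ahead of it and the grasp point (between the pads) lies 8 mm behind it (robot.tcp_to_tips is the distance from the TCP to the fingertips, in m); z points along the fingers, y is the line along which they close (so a half turn about z gives the same grasp; the last joint's range is limited). The gripper opens to 87 mm and grips with 3 to 60 N. Pads are 19 mm wide; open, the fingers measure 117 mm over their backs; the gripper's body (75 mm by 190 mm) begins 51 mm behind the grasp point.
Start: joints at [-1.313, 0.22, 1.526, -0, 1.395, -0.126], TCP at [0.234, -0.58, 0.234] pointing down, gripper open.
Joint ranges: [-2.98, 2.98], [-0.91, 2.08], [0.09, 2.57], [-1.24, 4.39], [0.2, 2.65], [-2.68, 2.68]. Speed limits (rad/s): [2.57, 2.57, 3.01, 3.14, 3.14, 3.14].

INTERFACE

Orientations are given as a unit quaternion [w, x, y, z].
In Python, from plant import robot gives the robot as it stands. The module is installed in compiled form; this text tells all that it offers.
- The arm moves only by the tool arm_command, never from a script. Its arguments are lists of equal length, an entry for each row: "offset": the shift along the tool's x, y, z in units of 30 mm (1.0 is 30 mm), a list of three; "turn": the turn about the tool's z in units of 8 degrees (1.0 is 8 degrees); "hand": the gripper command: -1 is shut, 1 is fully open, values between are in proportion. A call has 1 to 8 rows; each row is the pose to reach, as a shift and turn from the pose commanded when the call began, along the tool's axes at that moment; what a row does not reach only later rows make up. A row lasts 1/8 s, in which the tool goes at most 62.5 mm and 10.7 degrees, less where a joint would pass 70% of its speed; a pose out of reach is approached as far as the arm can. A call with a gripper value outside its range is refused whole. The fingers move at their own pace and stop on an object; the grip force is fixed at half the most. Time passes only in rows, so rows that repeat a pose let the fingers close. It gives the time, the measured TCP pose, the force, the opening and the grip force at its end, in the units of the state.
- robot.observe(): the state, without advancing time (a new reading comes with each control period).
- robot.read_camera(name): name is "scene" or "top"; returns the picture (420x560x3 uint8, red, green, blue); there is no depth.
- robot.get_calibration(name): a dict with "fx", "fy", "cx", "cy" (pixels), "R" (3x3) and "t" (3): a world point X has camera coordinates R X + t. Camera axes: x right, y down, z forward; pixel columns grow to the right and rows downward; lengths in m; the calibration is good to about 2 mm. A picture is of the moment at which its call begins. get_calibration takes no time and is no camera call.
- robot.sign_off(): hands the job in; it is judged then, once.
The state is a dict: "t": time; "joint_positions": joint angles; "qvel": joint speeds; "joint_efforts": joint torques, N m; "eef_pos": TCP position; "orientation": TCP orientation; "ft_force": force on the tool from outside, world axes, zero at the start; "ft_torque": the same for the moment, N m; "finger_gap": opening from 0.0 (shut) to 1.0 (fully open); "gripper_force": force on a finger pad.
Only numpy, scipy, OpenCV 4.12 (cv2) and the standard library are available. Lean on these libraries where they do the work, as an engineer would, in place of code of your own. Each camera call takes 0.05 s, during which the arm holds its last target. There are 200 camera calls.

## Working session

There is one attempt and no reset: what is moved stays moved. The work goes in short steps, Python scripts to look and compute and a tool call to move; the robot and the scene stay as the last step left them, time stands still between calls to the robot, and variables do not carry over. Pictures are saved under pics/ and viewed, at most 13 in all, crops included, and the job is handed in when it is done.

Besides the shell and the picture viewer there is one more tool, called after "Call:" as name([rows], argument=value, ...), one row to a line, values as JSON. arm_command: Moves the arm, as the interface text tells. Its arguments: {"type":"object","properties":{"offset":{"type":"array","items":{"type":"array","items":{"type":"number"}}},"turn":{"type":"array","items":{"type":"number"}},"hand":{"type":"array","items":{"type":"number"}}},"required":["offset","turn","hand"]}

```bash
mkdir -p pics; cat > h.py <<'E'
import numpy as np, cv2
from plant import robot
def snap(n,f):
    im=robot.read_camera(n); cv2.imwrite('pics/'+f,cv2.cvtColor(im,cv2.COLOR_RGB2BGR)); return im
def ray(n,u,v,z):
    c=robot.get_calibration(n); R=np.array(c['R']);t=np.array(c['t'])
    o=-R.T@t; d=R.T@np.array([(u-c['cx'])/c['fx'],(v-c['cy'])/c['fy'],1])
    return o+d*(z-o[2])/d[2]
def proj(n,X):
    c=robot.get_calibration(n); p=np.array(c['R'])@np.array(X)+np.array(c['t'])
    return np.array([c['fx']*p[0]/p[2]+c['cx'],c['fy']*p[1]/p[2]+c['cy']])
E
python3 - <<'E'
from h import *
for n in('top','scene'):
    snap(n,n+'0.png'); c=robot.get_calibration(n); R=np.array(c['R']); print(n,c['fx'],(-R.T@np.array(c['t'])).round(3),R.round(2).tolist())
s=robot.observe();print(s)
E
```

```text
top 382.370011739494 [ 0.389 -0.256  0.927] [[0.01, -1.0, -0.01], [-0.99, -0.01, -0.13], [0.13, 0.01, -0.99]]
scene 489.05498673635105 [-0.088 -1.052  0.557] [[0.8, -0.59, 0.01], [-0.25, -0.35, -0.9], [0.54, 0.72, -0.43]]
{'t': 0.1, 'joint_positions': array([-1.31310771e+00,  2.21142344e-01,  1.52750076e+00,  4.35521011e-06,
        1.39470919e+00, -1.26082843e-01]), 'qvel': array([-0.00058621,  0.00107033, -0.003295  ,  0.00103688,  0.00120876,
       -0.00053558]), 'joint_efforts': array([ 2.75955215e-03, -4.95941377e+01, -3.88520801e+01,  7.03408616e-02,
        5.14874258e-02, -5.14118915e-05]), 'eef_pos': array([ 0.23388065, -0.57900364,  0.23254754]), 'orientation': array([-8.78058495e-04,  9.81646045e-01,  1.90709904e-01, -5.57140797e-05]), 'ft_force': array([-0.20445106, -0.39194234,  0.2540036 ]), 'ft_torque': array([ 0.04458405,  0.0063713 , -0.06569911]), 'gripper_force': 0.0, 'finger_gap': 0.998676298251641}
```

View pics/top0.png

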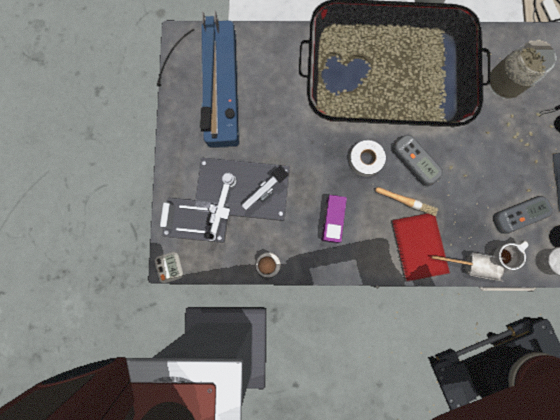

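View pics/scene0.png

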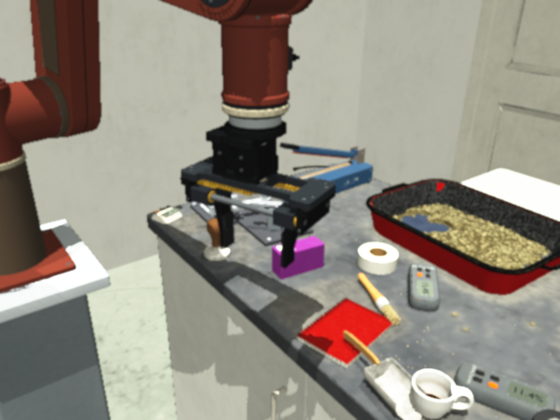

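The top view shows the press at about (150–290, 155–245), the purple carton at (334, 218), the tamper at (268, 265) and the label roll at (368, 157). In the scene view the gripper hides the press. I'll zoom in on the top view.

```bash
python3 - <<'E'
from h import *
im=cv2.imread('pics/top0.png')
cv2.imwrite('pics/crop0.png',cv2.resize(im[148:248,148:298],None,fx=5.3,fy=5.3,interpolation=cv2.INTER_CUBIC))
hsv=cv2.cvtColor(im,cv2.COLOR_BGR2HSV)
c=im[190:250,310:360]; 
m=((hsv[...,0]>135)&(hsv[...,0]<165)&(hsv[...,1]>60)).astype(np.uint8)
m[:190]=0;m[250:]=0;m[:,:310]=0;m[:,360:]=0
w=np.argwhere(m); print(w.min(0),w.max(0))
print(robot.get_calibration('top')['cx'],robot.get_calibration('top')['cy'])
E
```

```text
[195 322] [242 346]
281.0446792348931 207.20333600260358
```

View pics/crop0.png

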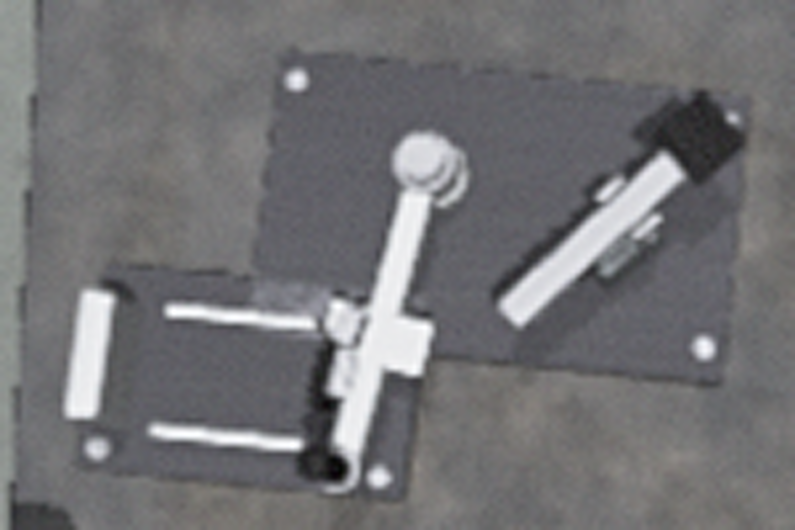

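The crop shows the pivot cap at (422,158), the handle at about (320,462) and the ribs along (165,311)-(315,322) and (150,431)-(300,443). The end stop face runs (113,292)-(95,418), and the trigger pad is at about (703,135) with its rocker running down to the hook at (510,312).

```bash
cat >> h.py <<'E'
def cp(u,v,z): return ray('top',148+(u+.5)/5.3-.5,148+(v+.5)/5.3-.5,z)
E
python3 - <<'E'
from h import *
p=lambda a,b,z:cp(a,b,z)[:2]
r1,r1b,r2,r2b=p(165,311,.018),p(315,322,.018),p(150,431,.018),p(300,443,.018)
s1,s2=p(113,292,.062),p(95,418,.062)
print('ribs',r1,r1b,r2,r2b,'stop',s1,s2)
ey=(r1-r1b)/np.linalg.norm(r1-r1b)+(r2-r2b)/np.linalg.norm(r2-r2b); 
th=np.arctan2(-ey[0],ey[1]); th2=np.arctan2(*(s1-s2)[::-1]); print('th',th,th2)
ey/=np.linalg.norm(ey)
nest=(r1+r2)/2-.045*ey; ex=np.array([ey[1],-ey[0]])
print('nest from ribs',nest,'stop-y',((s1+s2)/2-nest)@ey,((s1+s2)/2-nest)@ex, 'ribsep',(r1-r2)@ex)
for z in(.085,.1): h=p(422,158,z); print('hinge',z,h,(h-nest)@ex,(h-nest)@ey)
h=nest+.1*ex-.07*ey
for a in(-.15,0,.7,1.13):
    q=h+.14*(-np.cos(a)*ex-np.sin(a)*ey); u=proj('top',[*q,.11]); print('handle',a,q,(u-148)*5.3)
print('trig',p(703,135,.083),'hook',p(510,312,.083))
# carton
im=cv2.imread('pics/top0.png');hsv=cv2.cvtColor(im,cv2.COLOR_BGR2HSV)
V=im[185:252,312:356]; cv2.imwrite('pics/cart.png',cv2.resize(V,None,fx=9,fy=9,interpolation=cv2.INTER_CUBIC))
E
```

```text
ribs [ 0.5113385  -0.00363259] [ 0.50681452 -0.07192912] [0.45679603 0.00073857] [ 0.45192229 -0.06704377] stop [0.51354283 0.00702213] [0.45891453 0.01217199]
th -0.06896145228593586 -0.0939930815663357
nest from ribs [ 0.48096646 -0.04634005] stop-y 0.05616675702405617 0.0013952636567795065 ribsep 0.05471403289329825
hinge 0.085 [ 0.56861885 -0.12856718] 0.09311006075148924 -0.07599183527192403
hinge 0.1 [ 0.56542159 -0.13084157] 0.09007711738278912 -0.07848113523274622
handle -0.15 [ 0.439248   -0.09265411] [313.29502418 456.61637473]
handle 0 [ 0.43623806 -0.11341739] [364.44832196 464.48811333]
handle 0.7 [ 0.46286716 -0.20566205] [594.08626782 400.42959067]
handle 1.13 [ 0.50759008 -0.24526513] [692.92779327 291.78395023]
trig [ 0.57985008 -0.24765283] hook [ 0.50325239 -0.16710225]
```

View pics/cart.png

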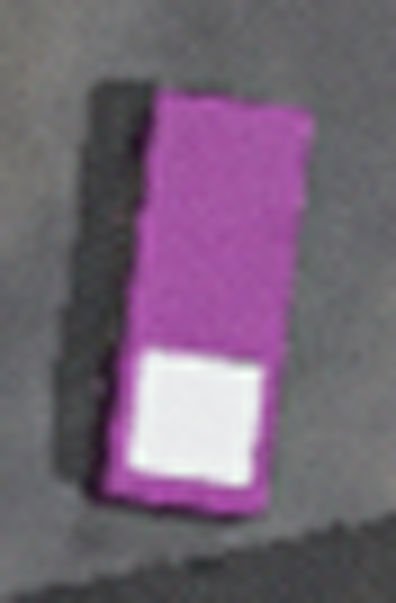

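The carton's top face corners in this crop are about (158,92), (314,110), (268,512) and (100,496). Next I compute its pose and the approach to the handle.

```bash
cat >> h.py <<'E'
TH=-.075; NEST=np.array([.481,-.0463]); EX=np.array([np.cos(TH),np.sin(TH)]); EY=np.array([-np.sin(TH),np.cos(TH)])
H=NEST+.1*EX-.07*EY
def handle(a): return H-.14*(np.cos(a)*EX+np.sin(a)*EY)
def now():
    s=robot.observe(); q=s['orientation']; psi=2*np.arctan2(q[2],q[1]); return s,np.array(s['eef_pos']),psi
def rel(P,psi2,P0=None,psi=None):
    if P0 is None: s,P0,psi=now()
    d=np.array(P)-P0; c,s_=np.cos(psi),np.sin(psi)
    off=np.array([c*d[0]+s_*d[1], s_*d[0]-c*d[1], -d[2]])/.03
    t=(psi-psi2+np.pi)%(2*np.pi)-np.pi
    return off.round(3).tolist(), round(float(np.degrees(t)/8),3)
E
python3 - <<'E'
from h import *
C=np.array([ray('top',312+(u+.5)/9-.5,185+(v+.5)/9-.5,.059)[:2] for u,v in[(158,92),(314,110),(268,512),(100,496)]])
print('carton',C.mean(0),cv2.minAreaRect(C.astype(np.float32)))
d=C[0]+C[1]-C[2]-C[3]; print('dir',np.arctan2(d[1],d[0]), np.linalg.norm(d)/2)
im=cv2.imread('pics/top0.png').max(2); w=np.argwhere(im[225:245,195:216]<45); print('black',w.mean(0)+[225,195],w.min(0)+[225,195],w.max(0)+[225,195],'pred top/bot',proj('top',[*handle(-.15),.11]),proj('top',[*handle(-.15),.055]))
w=np.argwhere(im[155:190,265:295]<45);print('pad',w.mean(0)+[155,265],w.min(0)+[155,265],w.max(0)+[155,265])
print(handle(-.15),rel([*handle(-.15),.2],-.225))
E
```

```text
carton [ 0.48150533 -0.37298428] ((0.48133212327957153, -0.3723790943622589), (0.042293984442949295, 0.10490226745605469), 82.75115966796875)
dir -0.13767006185987607 0.1037310447743342
black [233.90625 208.9375 ] [225 205] [238 212] pred top/bot [206.97167925 234.26772397] [211.74956522 235.77904561]
pad [173.         278.51851852] [167 272] [179 286]
[ 0.43900263 -0.0923613 ] ([12.414, -12.481, 1.085], 4.36)
```

Call:
arm_command([
  [1.2, -1.2, 0.2],
  [2.8, -2.8, 0.3],
  [4.4, -4.4, 0.5],
  [6.0, -6.0, 0.6],
  [7.6, -7.6, 0.8],
  [9.2, -9.2, 0.9],
  [10.8, -10.8, 1.0],
  [12.4, -12.5, 1.1],
], turn=[0.4, 1.0, 1.6, 2.2, 2.8, 3.4, 3.9, 4.36], hand=[1, 1, 1, 1, 1, 1, 1, 1])

```text
t: 1.1
eef_pos: [0.4237, -0.1282, 0.2022]
orientation: [0.0, 0.994, -0.114, 0.0]
ft_force: [0.2, 0.3, 0.7]
finger_gap: 1.0
gripper_force: 0.0
```

```bash
python3 - <<'E'
from h import *
s,p,psi=now(); print(p,psi,s['joint_positions'],s['ft_force']); print(rel([*handle(-.15),.08],-.225))
im=snap('scene','s1.png'); 
cv2.imwrite('pics/s1c.png',cv2.resize(im[150:300,130:330,::-1],None,fx=4,fy=4,interpolation=cv2.INTER_CUBIC))
E
```

```text
[ 0.42372595 -0.12823943  0.20215514] -0.22754043072265612 [-4.72410737e-01 -2.06302035e-01  2.01530332e+00  4.95626505e-05
  1.33225158e+00  1.32591432e+00] [0.21130728 0.28410325 0.72096124]
([0.226, -1.28, 4.072], -0.018)
```

View pics/s1c.png

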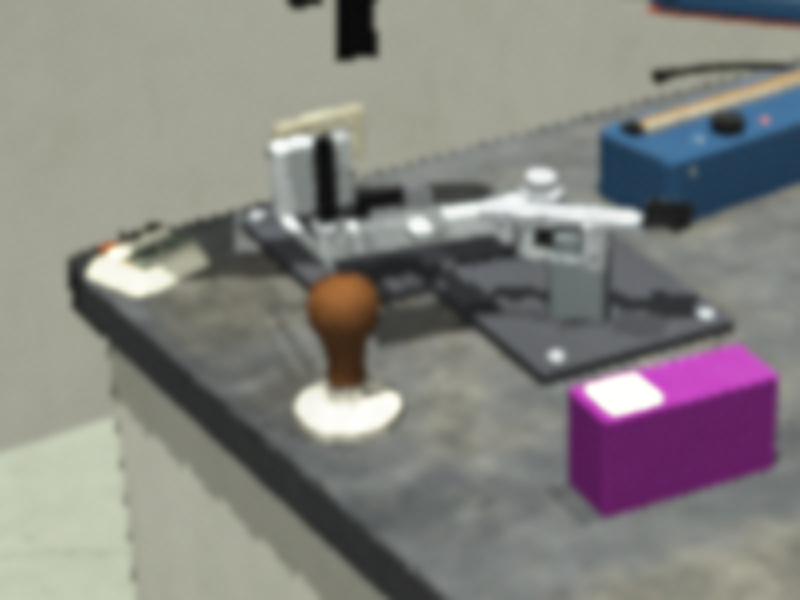

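The picture matches the measurement: the handle post is upright at about (325,180), and the sear block with its black pad is at (668,213). The press is clear of the gripper.

Call:
arm_command([
  [0, 0, 0],
  [0, 0, 0],
], turn=[0, 0], hand=[1, 1])

```text
t: 1.4
eef_pos: [0.4231, -0.131, 0.2022]
orientation: [0.0, 0.994, -0.112, -0.0]
ft_force: [0.0, -0.5, 0.6]
finger_gap: 1.0
gripper_force: 0.0
```

```bash
python3 - <<'E'
from h import *
s,p,psi=now(); print(p,psi,s['qvel'].round(2)); print(rel([*handle(-.15),.08],-.225))
E
```

```text
[ 0.42313981 -0.13101404  0.20223634] -0.22500734065424752 [-0.03  0.   -0.    0.   -0.    0.01]
([0.228, -1.374, 4.075], -0.0)
```

Call:
arm_command([
  [0.2, -1.37, 0],
  [0.23, -1.37, 1.2],
  [0.23, -1.37, 2.6],
  [0.23, -1.37, 3.6],
  [0.23, -1.37, 4.07],
  [0.23, -1.37, 4.07],
], turn=[0, 0, 0, 0, 0, 0], hand=[1, 1, 1, 1, 1, 1])

```text
t: 2.15
eef_pos: [0.4387, -0.0926, 0.0797]
orientation: [-0.0, 0.994, -0.113, -0.001]
ft_force: [0.2, 0.0, 0.4]
finger_gap: 1.0
gripper_force: 0.0
```

```bash
python3 - <<'E'
from h import *
s,p,psi=now(); print(p,psi,s['qvel'].round(2),s['ft_force']); print(rel([*handle(-.15),.08],-.225))
im=snap('scene','s2.png'); 
cv2.imwrite('pics/s2c.png',cv2.resize(im[150:250,150:320,::-1],None,fx=4,fy=4,interpolation=cv2.INTER_CUBIC))
E
```

```text
[ 0.43866729 -0.09262304  0.07970548] -0.22697008219551199 [ 0.01 -0.03 -0.03  0.    0.01  0.  ] [0.23968016 0.04469801 0.38393459]
([0.009, -0.011, -0.01], -0.014)
```

View pics/s2c.png

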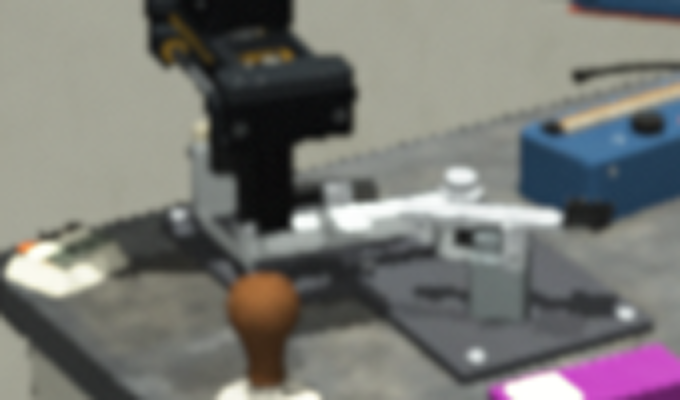

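The fingers straddle the handle post, with one finger visible at (265,190). I close the gripper.

Call:
arm_command([
  [0, 0, 0],
  [0, 0, 0],
  [0, 0, 0],
  [0, 0, 0],
  [0, 0, 0],
  [0, 0, 0],
  [0, 0, 0],
  [0, 0, 0],
], turn=[0, 0, 0, 0, 0, 0, 0, 0], hand=[-1, -1, -1, -1, -1, -1, -1, -1])

```text
t: 3.2
eef_pos: [0.4393, -0.0916, 0.0802]
orientation: [-0.0, 0.994, -0.112, -0.0]
ft_force: [0.5, 4.5, -0.3]
finger_gap: 0.17
gripper_force: 1.7
```

```bash
cat > arc.py <<'E'
# rows to carry handle along arc; from grasp at angle a0 (current) through given da list
from h import *
import sys
s,p,psi=now()
r=p[:2]-H; a=np.arctan2(-(r@EY),-(r@EX)); f=np.array(s['ft_force'])
t=np.array([np.sin(a)*EX[0]-np.cos(a)*EY[0],np.sin(a)*EX[1]-np.cos(a)*EY[1]])
print('a',a,'r',np.linalg.norm(r),'psi',psi,'Ftan',f[:2]@t,'Frad',f[:2]@(r/np.linalg.norm(r)),'Fz',f[2],'gap',s['finger_gap']*87,'q6',s['joint_positions'][5])
R=np.linalg.norm(r)
for da in map(float,sys.argv[1:]):
    c,sn=np.cos(da),np.sin(da); P=H+np.array([[c,-sn],[sn,c]])@r
    print(da,rel([*P,p[2]],psi+da,p,psi))
E
python3 arc.py 0.1 0.2 0.3 0.4 0.5 0.6
```

```text
a -0.15577878294423697 r 0.13987529968426685 psi -0.2249896957276441 Ftan -4.500300566223598 Frad 0.5135462253559371 Fz -0.3349134849485167 gap 14.765050835017565 q6 1.4139764106625634
0.1 ([0.021, 0.466, -0.0], -0.716)
0.2 ([0.088, 0.927, -0.0], -1.432)
0.3 ([0.2, 1.379, -0.0], -2.149)
0.4 ([0.358, 1.818, -0.0], -2.865)
0.5 ([0.558, 2.239, -0.0], -3.581)
0.6 ([0.799, 2.637, -0.0], -4.297)
```

Call:
arm_command([
  [0, 0, 0],
  [0, 0, 0],
  [0.0, 0.23, 0],
  [0.02, 0.47, 0],
  [0.05, 0.7, 0],
  [0.09, 0.93, 0],
  [0.14, 1.15, 0],
  [0.2, 1.38, 0],
], turn=[0, 0, -0.36, -0.72, -1.07, -1.43, -1.79, -2.15], hand=[-1, -1, -1, -1, -1, -1, -1, -1])

```text
t: 4.2
eef_pos: [0.4357, -0.1329, 0.0802]
orientation: [-0.001, 0.999, 0.038, -0.0]
ft_force: [-0.3, 5.7, 1.2]
finger_gap: 0.148
gripper_force: 30.0
```

```bash
python3 arc.py 0.1 0.2 0.3 0.4 .45 0.5 ; python3 -c "
from h import *;print(robot.observe()['gripper_force'])"
```

```text
a 0.14127471453547438 r 0.1400460116210004 psi 0.0769145845416876 Ftan -5.662608396518041 Frad -0.05331402371849152 Fz 1.1758690463396333 gap 12.88012292450315 q6 1.0232538467017966
0.1 ([0.018, 0.466, -0.0], -0.716)
0.2 ([0.083, 0.928, -0.0], -1.432)
0.3 ([0.194, 1.382, -0.0], -2.149)
0.4 ([0.349, 1.822, -0.0], -2.865)
0.45 ([0.443, 2.035, -0.0], -3.223)
0.5 ([0.548, 2.244, -0.0], -3.581)
30.001240535639226
```

Call:
arm_command([
  [0.0, 0.25, 0],
  [0.02, 0.5, 0],
  [0.05, 0.75, 0],
  [0.1, 1.0, 0],
  [0.16, 1.25, 0],
  [0.24, 1.5, 0],
  [0.33, 1.77, 0],
  [0.44, 2.03, 0],
], turn=[-0.4, -0.8, -1.2, -1.6, -2.0, -2.4, -2.8, -3.22], hand=[-1, -1, -1, -1, -1, -1, -1, -1])

```text
t: 5.2
eef_pos: [0.4534, -0.1919, 0.0801]
orientation: [-0.001, 0.966, 0.26, -0.0]
ft_force: [-0.3, 8.6, 4.6]
finger_gap: 0.151
gripper_force: 30.0
```

```bash
python3 arc.py .015 .03 .045 .06 .075 .09 .105 .12
```

```text
a 0.5853007305302074 r 0.13988308098253005 psi 0.5268550657388381 Ftan -7.659531425721099 Frad -3.9857305565066663 Fz 4.570299426368084 gap 13.120218596782104 q6 0.48115132694146806
0.015 ([-0.001, 0.07, -0.0], -0.107)
0.03 ([-0.0, 0.14, -0.0], -0.215)
0.045 ([0.001, 0.21, -0.0], -0.322)
0.06 ([0.004, 0.28, -0.0], -0.43)
0.075 ([0.007, 0.35, -0.0], -0.537)
0.09 ([0.012, 0.419, -0.0], -0.645)
0.105 ([0.018, 0.489, -0.0], -0.752)
0.12 ([0.024, 0.559, -0.0], -0.859)
```

Call:
arm_command([
  [0, 0.07, 0],
  [0, 0.14, 0],
  [0, 0.21, 0],
  [0, 0.28, 0],
  [0.01, 0.35, 0],
  [0.01, 0.42, 0],
  [0.02, 0.49, 0],
  [0.02, 0.49, 0],
], turn=[-0.11, -0.22, -0.33, -0.44, -0.55, -0.65, -0.76, -0.76], hand=[-1, -1, -1, -1, -1, -1, -1, -1])

```text
t: 6.2
eef_pos: [0.4611, -0.2039, 0.0801]
orientation: [-0.002, 0.951, 0.31, -0.0]
ft_force: [-1.8, 9.1, 6.3]
finger_gap: 0.151
gripper_force: 30.0
```

```bash
python3 arc.py .015 .03 .05
```

```text
a 0.6871920812052159 r 0.13974522918667803 psi 0.6313197246645598 Ftan -8.431672749766477 Frad -3.762272305723759 Fz 6.344250235252139 gap 13.147667700453454 q6 0.36450342328532387
0.015 ([-0.001, 0.07, -0.0], -0.107)
0.03 ([-0.001, 0.14, -0.0], -0.215)
0.05 ([0.001, 0.233, -0.0], -0.358)
```

Call:
arm_command([
  [0, 0.035, 0],
  [0, 0.07, 0],
  [0, 0.07, 0],
], turn=[-0.05, -0.11, -0.11], hand=[-1, -1, -1])

```text
t: 6.58
eef_pos: [0.4622, -0.2055, 0.0801]
orientation: [-0.002, 0.948, 0.318, -0.0]
ft_force: [-2.1, 9.0, 5.1]
finger_gap: 0.153
gripper_force: 30.0
```

```bash
python3 arc.py
```

```text
a 0.7009839218856494 r 0.13973447274014258 psi 0.6466307652193717 Ftan -8.531245084782986 Frad -3.6014070123190387 Fz 5.06578564495347 gap 13.346107195651106 q6 0.34773354393128947
```

Call:
arm_command([
  [0, 0.035, 0],
  [0, 0.07, 0],
  [0, 0.07, 0],
], turn=[-0.05, -0.11, -0.11], hand=[-1, -1, -1])

```text
t: 6.95
eef_pos: [0.4635, -0.2071, 0.0801]
orientation: [-0.002, 0.946, 0.325, -0.0]
ft_force: [-2.3, 9.3, 6.6]
finger_gap: 0.15
gripper_force: 30.0
```

```bash
python3 arc.py
```

```text
a 0.7155590982381567 r 0.13971362348429678 psi 0.6620336632636727 Ftan -8.880987242738005 Frad -3.711229870402572 Fz 6.639771418802264 gap 13.055086581599538 q6 0.3309370196652596
```

Call:
arm_command([
  [0, 0.035, 0],
  [0, 0.07, 0],
  [0, 0.07, 0],
], turn=[-0.05, -0.11, -0.11], hand=[-1, -1, -1])

```text
t: 7.32
eef_pos: [0.4647, -0.2087, 0.0801]
orientation: [-0.002, 0.943, 0.332, -0.0]
ft_force: [-2.6, 9.5, 5.8]
finger_gap: 0.15
gripper_force: 30.0
```

```bash
python3 arc.py
```

```text
a 0.730282246017274 r 0.13968802003209332 psi 0.677344367711753 Ftan -9.073787986224207 Frad -3.7197346147751644 Fz 5.8444366492711515 gap 13.068064282698712 q6 0.31427533239708727
```

Call:
arm_command([
  [0, 0.035, 0],
  [0, 0.07, 0],
  [0, 0.07, 0],
], turn=[-0.05, -0.11, -0.11], hand=[-1, -1, -1])

```text
t: 7.7
eef_pos: [0.466, -0.2103, 0.0801]
orientation: [-0.002, 0.941, 0.34, -0.0]
ft_force: [-2.6, 9.7, 6.2]
finger_gap: 0.151
gripper_force: 30.0
```

```bash
python3 arc.py
```

```text
a 0.744954581106487 r 0.13964745708176132 psi 0.6927741832143515 Ftan -9.168999654373991 Frad -4.005591677836791 Fz 6.239097907755045 gap 13.140754196961584 q6 0.29763608626404464
```

Call:
arm_command([
  [0, 0.035, 0],
  [0, 0.07, 0],
  [0, 0.07, 0],
], turn=[-0.05, -0.11, -0.11], hand=[-1, -1, -1])

```text
t: 8.07
eef_pos: [0.4673, -0.2119, 0.0801]
orientation: [-0.002, 0.938, 0.347, -0.0]
ft_force: [-3.2, 9.6, 6.1]
finger_gap: 0.149
gripper_force: 30.0
```

```bash
python3 arc.py
```

```text
a 0.7595270585067331 r 0.1396221609822863 psi 0.7081162987100033 Ftan -9.468328083390494 Frad -3.603654850159086 Fz 6.130507064546668 gap 12.93962202610628 q6 0.28108028172871896
```

Call:
arm_command([
  [0, 0.035, 0],
  [0, 0.07, 0],
  [0, 0.07, 0],
], turn=[-0.05, -0.11, -0.11], hand=[-1, -1, -1])

```text
t: 8.45
eef_pos: [0.4686, -0.2134, 0.0801]
orientation: [-0.002, 0.935, 0.354, -0.0]
ft_force: [-1.9, 9.7, 6.0]
finger_gap: 0.152
gripper_force: 30.0
```

```bash
python3 arc.py
```

```text
a 0.7740852914509068 r 0.13960752826234069 psi 0.7234416919729076 Ftan -8.614773256013155 Frad -4.782966124819596 Fz 5.9947389074263295 gap 13.217454990151223 q6 0.2645832342332634
```

Call:
arm_command([
  [0, 0.035, 0],
  [0, 0.07, 0],
  [0, 0.07, 0],
], turn=[-0.05, -0.11, -0.11], hand=[-1, -1, -1])

```text
t: 8.82
eef_pos: [0.47, -0.215, 0.0801]
orientation: [-0.002, 0.933, 0.361, -0.0]
ft_force: [-3.5, 9.0, 7.1]
finger_gap: 0.153
gripper_force: 30.0
```

```bash
python3 arc.py
```

```text
a 0.7887616900346315 r 0.13957261450877628 psi 0.7388758805812253 Ftan -9.137557106330314 Frad -3.271366626558395 Fz 7.081664493899674 gap 13.344133575397272 q6 0.24813870780650327
```

Call:
arm_command([
  [0, 0.035, 0],
  [0, 0.07, 0],
  [0, 0.07, 0],
], turn=[-0.05, -0.11, -0.11], hand=[-1, -1, -1])

```text
t: 9.2
eef_pos: [0.4713, -0.2165, 0.0801]
orientation: [-0.002, 0.93, 0.368, -0.001]
ft_force: [-3.2, 9.9, 6.3]
finger_gap: 0.152
gripper_force: 30.0
```

```bash
python3 arc.py
```

```text
a 0.803326725241248 r 0.13958896175853344 psi 0.7541689847630484 Ftan -9.531324589806465 Frad -4.174418759334782 Fz 6.3045960584445755 gap 13.18913706444363 q6 0.23180166906730587
```

Call:
arm_command([
  [0, 0.035, 0],
  [0, 0.07, 0],
  [0, 0.07, 0],
], turn=[-0.05, -0.11, -0.11], hand=[-1, -1, -1])

```text
t: 9.57
eef_pos: [0.473, -0.2183, 0.0801]
orientation: [-0.002, 0.927, 0.375, -0.0]
ft_force: [-1.7, 9.5, 5.6]
finger_gap: 0.15
gripper_force: 30.0
```

```bash
python3 arc.py
```

```text
a 0.8207993728992055 r 0.1395185234139124 psi 0.7695807833344136 Ftan -8.146506009396882 Frad -5.2362141637259585 Fz 5.640471832063784 gap 13.060901771933395 q6 0.2154892189012057
```

Call:
arm_command([
  [0, 0.035, 0],
  [0, 0.07, 0],
  [0, 0.07, 0],
], turn=[-0.05, -0.11, -0.11], hand=[-1, -1, -1])

```text
t: 9.95
eef_pos: [0.4744, -0.2197, 0.0801]
orientation: [-0.002, 0.924, 0.382, -0.0]
ft_force: [-2.7, 9.0, 7.3]
finger_gap: 0.154
gripper_force: 30.0
```

```bash
python3 arc.py
```

```text
a 0.8351248414158379 r 0.13951786115701628 psi 0.7849288605714734 Ftan -8.396231257184272 Frad -4.196556405329661 Fz 7.287961527233231 gap 13.362854720067778 q6 0.199231998477258
```

Next, smaller steps of about 1.2 mm.

Call:
arm_command([
  [0, 0.02, 0],
  [0, 0.04, 0],
  [0, 0.04, 0],
], turn=[-0.03, -0.06, -0.06], hand=[-1, -1, -1])

```text
t: 10.32
eef_pos: [0.4752, -0.2205, 0.0801]
orientation: [-0.002, 0.922, 0.386, -0.0]
ft_force: [-3.1, 8.4, 6.3]
finger_gap: 0.151
gripper_force: 30.0
```

```bash
python3 arc.py
```

```text
a 0.8433077588851459 r 0.13950312309624913 psi 0.7932954013737399 Ftan -8.180153262953224 Frad -3.657756774920443 Fz 6.307299861834478 gap 13.103223822021572 q6 0.19047157990979297
```

Call:
arm_command([
  [0, 0.02, 0],
  [0, 0.04, 0],
  [0, 0.04, 0],
], turn=[-0.03, -0.06, -0.06], hand=[-1, -1, -1])

```text
t: 10.7
eef_pos: [0.476, -0.2214, 0.0801]
orientation: [-0.002, 0.921, 0.39, -0.0]
ft_force: [-2.6, 8.7, 6.3]
finger_gap: 0.15
gripper_force: 30.0
```

```bash
python3 arc.py
```

```text
a 0.8519475709294472 r 0.13949787107552358 psi 0.8016401557980737 Ftan -8.035680728091233 Frad -4.206141208464662 Fz 6.2613950665557105 gap 13.018312744019733 q6 0.1816710685779313
```

Call:
arm_command([
  [0, 0.02, 0],
  [0, 0.04, 0],
  [0, 0.04, 0],
], turn=[-0.03, -0.06, -0.06], hand=[-1, -1, -1])

```text
t: 11.08
eef_pos: [0.4769, -0.2222, 0.0801]
orientation: [-0.002, 0.919, 0.394, -0.0]
ft_force: [-2.9, 8.0, 6.7]
finger_gap: 0.15
gripper_force: 30.0
```

```bash
python3 arc.py
```

```text
a 0.8603269750438206 r 0.13946364875443995 psi 0.8100611543392895 Ftan -7.698393590454268 Frad -3.620731198669009 Fz 6.686319189752537 gap 13.065805170191581 q6 0.17287395419873164
```

Call:
arm_command([
  [0, 0.02, 0],
  [0, 0.04, 0],
  [0, 0.04, 0],
], turn=[-0.03, -0.06, -0.06], hand=[-1, -1, -1])

```text
t: 11.45
eef_pos: [0.4776, -0.223, 0.0801]
orientation: [-0.002, 0.917, 0.398, -0.0]
ft_force: [-3.4, 8.7, 7.3]
finger_gap: 0.152
gripper_force: 30.0
```

```bash
python3 arc.py
```

```text
a 0.8684530571395285 r 0.13948621062561445 psi 0.8184070582475973 Ftan -8.548289654310615 Frad -3.837908714123252 Fz 7.258531059724726 gap 13.266788400549695 q6 0.16409489361241164
```

Call:
arm_command([
  [0, 0.015, 0],
  [0, 0.03, 0],
  [0, 0.03, 0],
], turn=[-0.02, -0.04, -0.04], hand=[-1, -1, -1])

```text
t: 11.82
eef_pos: [0.4783, -0.2236, 0.0801]
orientation: [-0.002, 0.916, 0.4, -0.0]
ft_force: [-2.6, 8.8, 7.1]
finger_gap: 0.153
gripper_force: 30.0
```

```bash
python3 arc.py
```

```text
a 0.8749542507227239 r 0.13945979298892483 psi 0.8240867200663919 Ftan -7.993737213957739 Frad -4.536068380337991 Fz 7.06324070859101 gap 13.273393605539528 q6 0.15819376148056324
```

Call:
arm_command([
  [0, 0.025, 0],
  [0, 0.05, 0],
  [0, 0.05, 0],
], turn=[-0.04, -0.08, -0.08], hand=[-1, -1, -1])

```text
t: 12.2
eef_pos: [0.4794, -0.2247, 0.0801]
orientation: [-0.002, 0.914, 0.406, -0.0]
ft_force: [-2.9, 8.6, 7.9]
finger_gap: 0.149
gripper_force: 30.0
```

```bash
python3 arc.py
```

```text
a 0.8860643656892152 r 0.13944720804094482 psi 0.8352246936989551 Ftan -8.049402673714036 Frad -4.220428846634483 Fz 7.8881385272078735 gap 12.923184293853256 q6 0.1465491748703787
```

Call:
arm_command([
  [0, 0.03, 0],
  [0, 0.06, 0],
  [0, 0.06, 0],
], turn=[-0.05, -0.09, -0.09], hand=[-1, -1, -1])

```text
t: 12.58
eef_pos: [0.4807, -0.2259, 0.0801]
orientation: [-0.002, 0.911, 0.411, -0.0]
ft_force: [-3.3, 9.1, 6.5]
finger_gap: 0.15
gripper_force: 30.0
```

```bash
python3 arc.py
```

```text
a 0.8985732137414751 r 0.139415620047789 psi 0.8478350508698645 Ftan -8.59991813372096 Frad -4.433237514581869 Fz 6.467867474724618 gap 13.015399406522008 q6 0.13346709366974827
```

Call:
arm_command([
  [0, 0.03, 0],
  [0, 0.06, 0],
  [0, 0.06, 0],
], turn=[-0.05, -0.09, -0.09], hand=[-1, -1, -1])

```text
t: 12.95
eef_pos: [0.4821, -0.2271, 0.0801]
orientation: [-0.002, 0.909, 0.417, -0.0]
ft_force: [-3.8, 9.1, 7.9]
finger_gap: 0.152
gripper_force: 30.0
```

```bash
python3 arc.py
```

```text
a 0.9113207254541309 r 0.1393939127003297 psi 0.8603830936039457 Ftan -8.923769565858722 Frad -4.15189429218787 Fz 7.865456564837382 gap 13.225779205018995 q6 0.12048708230680676
```

Call:
arm_command([
  [0, 0.03, 0],
  [0, 0.06, 0],
  [0, 0.06, 0],
], turn=[-0.05, -0.09, -0.09], hand=[-1, -1, -1])

```text
t: 13.32
eef_pos: [0.4834, -0.2282, 0.0801]
orientation: [-0.002, 0.906, 0.423, -0.0]
ft_force: [-2.9, 9.2, 7.1]
finger_gap: 0.149
gripper_force: 30.0
```

```bash
python3 arc.py
```

```text
a 0.9239487858834419 r 0.13937265068953666 psi 0.8729407229184736 Ftan -8.248604389300173 Frad -4.959612472484252 Fz 7.097512590151876 gap 12.97742434100949 q6 0.10751586375243148
```

Call:
arm_command([
  [0, 0.03, 0],
  [0, 0.06, 0],
  [0, 0.06, 0],
], turn=[-0.05, -0.09, -0.09], hand=[-1, -1, -1])

```text
t: 13.7
eef_pos: [0.4847, -0.2294, 0.0801]
orientation: [-0.002, 0.904, 0.428, -0.001]
ft_force: [-3.5, 8.8, 7.9]
finger_gap: 0.152
gripper_force: 30.0
```

```bash
python3 arc.py
```

```text
a 0.9366120884944468 r 0.1393580030850453 psi 0.8855193642020454 Ftan -8.354073788273839 Frad -4.379155060211172 Fz 7.931681985419734 gap 13.193513805773392 q6 0.09456609341168172
```

Call:
arm_command([
  [0, 0.03, 0],
  [0, 0.06, 0],
  [0, 0.06, 0],
], turn=[-0.05, -0.09, -0.09], hand=[-1, -1, -1])

```text
t: 14.08
eef_pos: [0.4861, -0.2305, 0.0801]
orientation: [-0.002, 0.901, 0.434, -0.001]
ft_force: [-3.9, 8.5, 7.3]
finger_gap: 0.151
gripper_force: 30.0
```

```bash
python3 arc.py
```

```text
a 0.9491821406069102 r 0.13932150959707165 psi 0.8981075394684669 Ftan -8.45541166753479 Frad -4.0497552510850765 Fz 7.266205119950618 gap 13.109332604763136 q6 0.0816750067893699
```

Call:
arm_command([
  [0, 0.035, 0],
  [0, 0.07, 0],
  [0, 0.07, 0],
], turn=[-0.05, -0.11, -0.11], hand=[-1, -1, -1])

```text
t: 14.45
eef_pos: [0.4877, -0.2318, 0.0801]
orientation: [-0.002, 0.898, 0.441, -0.001]
ft_force: [-3.3, 8.7, 6.6]
finger_gap: 0.151
gripper_force: 30.0
```

```bash
python3 arc.py
```

```text
a 0.9643749610515427 r 0.1392975498454666 psi 0.9134241675257401 Ftan -8.071659632499063 Frad -4.661157346741012 Fz 6.575107894042606 gap 13.16943119397476 q6 0.0660196738716865
```

Call:
arm_command([
  [0, 0.035, 0],
  [0, 0.07, 0],
  [0, 0.07, 0],
], turn=[-0.05, -0.11, -0.11], hand=[-1, -1, -1])

```text
t: 14.82
eef_pos: [0.4894, -0.233, 0.0801]
orientation: [-0.002, 0.894, 0.448, -0.0]
ft_force: [-3.9, 8.1, 7.3]
finger_gap: 0.155
gripper_force: 30.0
```

```bash
python3 arc.py; python3 -c "
from h import *
im=snap('top','t3.png')
cv2.imwrite('pics/t3c.png',cv2.resize(im[148:248,178:298,::-1],None,fx=6,fy=6,interpolation=cv2.INTER_CUBIC))"
```

```text
a 0.9793023139372491 r 0.13924796103408266 psi 0.9288313680292467 Ftan -8.048377255105883 Frad -3.9727675197194436 Fz 7.2764571231386315 gap 13.526583127614426 q6 0.05039126119994464
```

View pics/t3c.png

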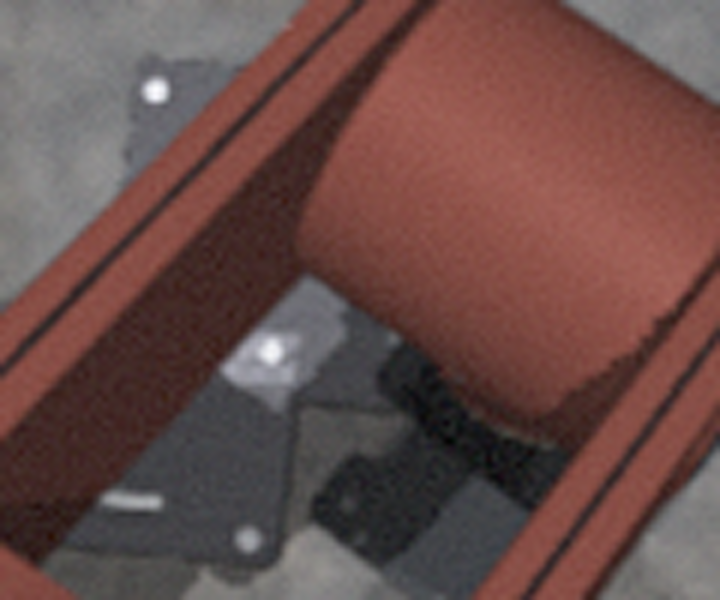

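The arm hides the press from above, so this view shows nothing useful. I keep feeling for the catch.

Call:
arm_command([
  [0, 0.035, 0],
  [0, 0.075, 0],
  [0, 0.075, 0],
], turn=[-0.05, -0.11, -0.11], hand=[-1, -1, -1])

```text
t: 15.25
eef_pos: [0.4912, -0.2344, 0.0801]
orientation: [-0.002, 0.891, 0.455, -0.001]
ft_force: [-3.7, 9.6, 8.1]
finger_gap: 0.151
gripper_force: 30.0
```

```bash
python3 arc.py
```

```text
a 0.9951986933523347 r 0.1392112992328049 psi 0.9442580796745828 Ftan -8.719857879289487 Frad -5.401734025218096 Fz 8.103716978995243 gap 13.169052896941562 q6 0.03480059493969447
```

Call:
arm_command([
  [0.015, 0.035, 0],
  [0.03, 0.075, 0],
  [0.03, 0.075, 0],
], turn=[-0.05, -0.11, -0.11], hand=[-1, -1, -1])

```text
t: 15.62
eef_pos: [0.4931, -0.2358, 0.0801]
orientation: [-0.002, 0.887, 0.462, -0.001]
ft_force: [-6.0, 6.1, 7.8]
finger_gap: 0.15
gripper_force: 30.0
```

```bash
python3 arc.py
```

```text
a 1.0124817948615885 r 0.13913884102418358 psi 0.9597402931222329 Ftan -8.4360795972135 Frad -1.4168769398002843 Fz 7.774786241761024 gap 13.049717539180877 q6 0.020919235153236744
```

Call:
arm_command([
  [0.005, 0.035, 0],
  [0.01, 0.07, 0],
  [0.01, 0.07, 0],
], turn=[-0.05, -0.11, -0.11], hand=[-1, -1, -1])

```text
t: 16.0
eef_pos: [0.4948, -0.2369, 0.0801]
orientation: [-0.002, 0.884, 0.468, -0.001]
ft_force: [-6.7, 6.3, 6.7]
finger_gap: 0.148
gripper_force: 30.0
```

```bash
python3 arc.py
```

```text
a 1.0269716542210723 r 0.13909988990944705 psi 0.9749312346091322 Ftan -9.142732069364557 Frad -1.255054648962161 Fz 6.741309562674013 gap 12.898038026703043 q6 0.006083314939532932
```

Call:
arm_command([
  [0.005, 0.035, 0],
  [0.01, 0.07, 0],
  [0.01, 0.07, 0],
], turn=[-0.05, -0.11, -0.11], hand=[-1, -1, -1])

```text
t: 16.38
eef_pos: [0.4958, -0.2376, 0.08]
orientation: [-0.003, 0.88, 0.475, -0.002]
ft_force: [-11.0, 7.1, 10.2]
finger_gap: 0.154
gripper_force: 30.0
```

```bash
python3 arc.py
```

```text
a 1.0361423543217927 r 0.1390829659127688 psi 0.9902822899668341 Ftan -13.0606595584663 Frad 0.45549303162545585 Fz 10.21128036798963 gap 13.407471050339803 q6 -0.008655179772079559
```

Ftan jumped to 13 N, so this is the buffer. I ease off.

Call:
arm_command([
  [0, -0.04, 0],
  [0, -0.09, 0],
  [0, -0.14, 0],
  [0, -0.19, 0],
  [0, -0.19, 0],
], turn=[0.03, 0.06, 0.09, 0.12, 0.12], hand=[-1, -1, -1, -1, -1])

```text
t: 17.0
eef_pos: [0.4927, -0.2354, 0.0801]
orientation: [-0.001, 0.884, 0.468, -0.001]
ft_force: [-4.3, 3.3, 4.1]
finger_gap: 0.154
gripper_force: 30.0
```

```bash
python3 arc.py
```

```text
a 1.0089989899765592 r 0.13912035239444956 psi 0.9731575616017678 Ftan -5.457064398352015 Frad -0.11366650941744517 Fz 4.097360858999972 gap 13.363357116117598 q6 0.00805041141829169
```

Call:
arm_command([
  [0, -0.03, 0],
  [0, -0.06, 0],
  [0, -0.06, 0],
], turn=[0, 0, 0], hand=[-1, -1, -1])

```text
t: 17.38
eef_pos: [0.4923, -0.2351, 0.0802]
orientation: [0.0, 0.884, 0.468, 0.0]
ft_force: [-1.2, -0.4, 0.3]
finger_gap: 0.152
gripper_force: 30.0
```

```bash
python3 arc.py
```

```text
a 1.0045812660527602 r 0.13910221671564096 psi 0.973002401271652 Ftan -0.6720542273201819 Frad 1.0340623742565005 Fz 0.25075944622310536 gap 13.21970688664649 q6 0.008039274376756583
```

The catch holds: the force has fallen to about 0. I release and lift.

Call:
arm_command([
  [0, 0, 0],
  [0, 0, 0],
  [0, 0, 0],
  [0, 0, 0],
  [0, 0, -1.0],
  [0, 0, -2.5],
  [0, 0, -4.0],
  [0, 0, -4.0],
], turn=[0, 0, 0, 0, 0, 0, 0, 0], hand=[-0.1, -0.1, -0.1, -0.1, -0.1, -0.1, -0.1, -0.1])

```text
t: 18.38
eef_pos: [0.4946, -0.2363, 0.2052]
orientation: [0.004, 0.884, 0.468, 0.002]
ft_force: [0.7, -0.2, -0.2]
finger_gap: 0.454
gripper_force: 0.0
```

```bash
python3 - <<'E'
from h import *
s,p,psi=now(); print(p,psi,s['ft_force']); print(rel([.4815,-.3725,.2],-.138))
E
```

```text
[ 0.49462771 -0.23634851  0.20515818] 0.9731636825493019 [ 0.66782461 -0.18303139 -0.21375241]
([-3.998, 2.192, 0.172], 7.958)
```

Call:
arm_command([
  [-0.6, 0.3, 0],
  [-1.2, 0.6, 0],
  [-1.8, 0.9, 0],
  [-2.4, 1.3, 0],
  [-3.0, 1.6, 0.1],
  [-3.6, 1.9, 0.1],
  [-4.0, 2.19, 0.17],
  [-4.0, 2.19, 0.17],
], turn=[1.1, 2.2, 3.3, 4.5, 5.7, 6.8, 7.96, 7.96], hand=[1, 1, 1, 1, 1, 1, 1, 1])

```text
t: 19.38
eef_pos: [0.4781, -0.3711, 0.1935]
orientation: [-0.001, 0.998, -0.069, -0.001]
ft_force: [0.4, 0.1, 0.4]
finger_gap: 0.998
gripper_force: 0.0
```

```bash
python3 - <<'E'
from h import *
s,p,psi=now(); print(p,psi,s['ft_force']); print(rel([.4815,-.3725,.037],-.138))
im=snap('scene','s4.png')
cv2.imwrite('pics/s4c.png',cv2.resize(im[150:300,150:350,::-1],None,fx=4,fy=4,interpolation=cv2.INTER_CUBIC))
E
```

```text
[ 0.47809361 -0.37112367  0.19346268] -0.1382519024735805 [0.42034599 0.0977634  0.39408145]
([0.119, 0.03, 5.215], -0.002)
```

View pics/s4c.png

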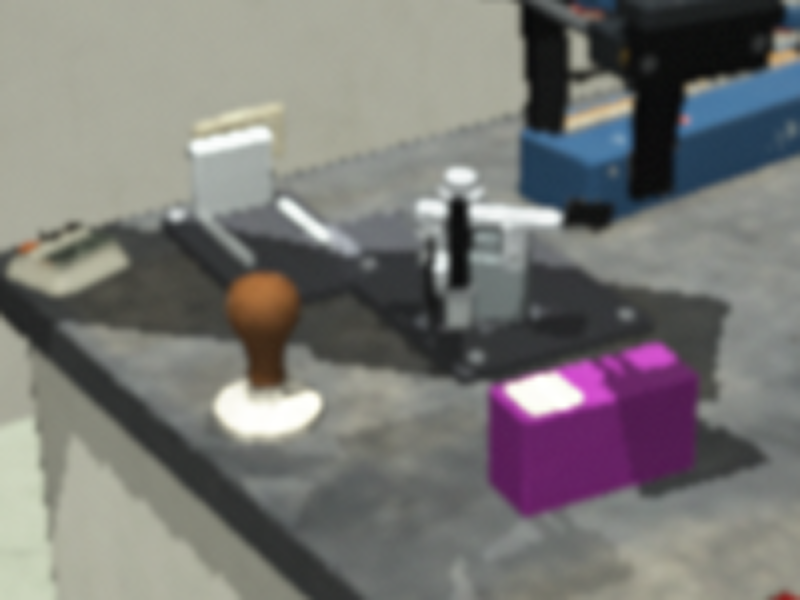

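The arm stays cocked, with its handle at (458,245). The nest is empty and the gripper is above the carton. I descend and grip.

Call:
arm_command([
  [0.12, 0.03, 1.2],
  [0.12, 0.03, 2.8],
  [0.12, 0.03, 4.2],
  [0.12, 0.03, 5.21],
  [0.12, 0.03, 5.21],
  [0.12, 0.03, 5.21],
  [0.12, 0.03, 5.21],
  [0.12, 0.03, 5.21],
], turn=[0, 0, 0, 0, 0, 0, 0, 0], hand=[1, 1, 1, 1, 1, -1, -1, -1])

```text
t: 20.42
eef_pos: [0.4831, -0.373, 0.0404]
orientation: [0.001, 0.998, -0.069, 0.001]
ft_force: [-0.0, -0.8, -0.3]
finger_gap: 0.745
gripper_force: 0.0
```

Call:
arm_command([
  [0, 0, 0],
  [0, 0, 0],
  [0, 0, 0],
  [0, 0, 0],
], turn=[0, 0, 0, 0], hand=[-1, -1, -1, -1])

```text
t: 20.92
eef_pos: [0.4823, -0.3723, 0.039]
orientation: [0.0, 0.998, -0.069, 0.0]
ft_force: [-0.7, 1.0, 1.4]
finger_gap: 0.466
gripper_force: 30.0
```

```bash
python3 - <<'E'
from h import *
s,p,psi=now(); print(p,psi,s['ft_force'],s['gripper_force'],s['finger_gap']*87)
E
```

```text
[ 0.48231625 -0.37234958  0.03897702] -0.13843547049735058 [-0.74849746  1.04748035  1.42386295] 30.00028460752219 40.50141572320236
```

Call:
arm_command([
  [0, 0, -0.3],
  [0, 0, -1.0],
  [0, 0, -2.2],
  [0, 0, -3.4],
  [0, 0, -4.4],
  [0, 0, -5.0],
  [0, 0, -5.0],
], turn=[0, 0, 0, 0, 0, 0, 0], hand=[-1, -1, -1, -1, -1, -1, -1])

```text
t: 21.8
eef_pos: [0.4831, -0.3731, 0.1912]
orientation: [0.001, 0.998, -0.069, 0.002]
ft_force: [-0.8, -0.5, -1.4]
finger_gap: 0.458
gripper_force: 30.0
```

```bash
python3 - <<'E'
from h import *
s,p,psi=now(); print(p,psi,s['ft_force'],s['gripper_force'],s['finger_gap']*87)
P=NEST-.002*EY+.001*EY; print(P,rel([*P,.189],np.pi/2+TH))
E
```

```text
[ 0.483135   -0.37308383  0.19118772] -0.13839557248233603 [-0.8398445  -0.49154295 -1.43768006] 29.999644132331014 39.815030817701064
[ 0.48092507 -0.04729719] ([-1.571, -10.746, 0.073], -11.704)
```

Call:
arm_command([
  [-0.1, -0.7, 0],
  [-0.2, -1.6, 0],
  [-0.4, -2.6, 0],
  [-0.5, -3.6, 0],
  [-0.7, -4.6, 0],
  [-0.8, -5.6, 0],
  [-1.0, -6.6, 0],
  [-1.1, -7.5, 0],
], turn=[-0.7, -1.7, -2.7, -3.7, -4.7, -5.7, -6.7, -7.7], hand=[-1, -1, -1, -1, -1, -1, -1, -1])

```text
t: 22.8
eef_pos: [0.4795, -0.1433, 0.187]
orientation: [-0.001, 0.891, 0.453, -0.001]
ft_force: [-0.4, 0.5, -0.5]
finger_gap: 0.462
gripper_force: 30.0
```

```bash
python3 - <<'E'
from h import *
s,p,psi=now(); print(p,psi,s['ft_force'],s['gripper_force'])
P=NEST-.001*EY; print(P,rel([*P,.189],np.pi/2+TH))
E
```

```text
[ 0.47950646 -0.14332287  0.18704197] 0.9413705911757276 [-0.41071073  0.49387196 -0.51244093] 29.997591166757047
[ 0.48092507 -0.04729719] ([2.615, -1.846, -0.065], -3.971)
```

Call:
arm_command([
  [0.7, -0.5, 0],
  [1.4, -1.0, 0],
  [2.0, -1.4, 0],
  [2.6, -1.84, 0],
  [2.6, -1.84, 0],
  [2.6, -1.84, 0],
], turn=[-1.0, -2.0, -3.0, -3.97, -3.97, -3.97], hand=[-1, -1, -1, -1, -1, -1])

```text
t: 23.55
eef_pos: [0.4819, -0.0496, 0.188]
orientation: [-0.0, 0.735, 0.678, -0.001]
ft_force: [0.2, -0.1, -0.7]
finger_gap: 0.459
gripper_force: 30.0
```

```bash
python3 - <<'E'
from h import *
s,p,psi=now(); print(p,psi,s['ft_force'],s['gripper_force'])
P=NEST-.001*EY; print(P,rel([*P,.08],np.pi/2+TH))
im=snap('scene','s5.png')
cv2.imwrite('pics/s5c.png',cv2.resize(im[130:250,150:310,::-1],None,fx=5,fy=5,interpolation=cv2.INTER_CUBIC))
E
```

```text
[ 0.48191921 -0.04959721  0.18795187] 1.4892791644217345 [ 0.16745501 -0.12873361 -0.71929281] 29.99985108152032
[ 0.48092507 -0.04729719] ([0.074, -0.039, 3.598], -0.047)
```

Call:
arm_command([
  [0.07, -0.04, 0.5],
  [0.07, -0.04, 1.6],
  [0.07, -0.04, 2.8],
  [0.07, -0.04, 3.7],
  [0.07, -0.04, 4.1],
  [0.07, -0.04, 4.1],
], turn=[-0.05, -0.05, -0.05, -0.05, -0.05, -0.05], hand=[-1, -1, -1, -1, -1, -1])

```text
t: 24.35
eef_pos: [0.4805, -0.0472, 0.0648]
orientation: [-0.001, 0.733, 0.681, -0.001]
ft_force: [-0.7, 0.3, 0.3]
finger_gap: 0.458
gripper_force: 30.0
```

```bash
python3 - <<'E'
from h import *
s,p,psi=now(); print(p,psi,s['ft_force'],s['gripper_force'])
P=NEST-.001*EY; print(P,rel([*P,.05],np.pi/2+TH))
im=snap('scene','s5.png')
cv2.imwrite('pics/s5c.png',cv2.resize(im[130:250,150:310,::-1],None,fx=5,fy=5,interpolation=cv2.INTER_CUBIC))
E
```

```text
[ 0.48054768 -0.04715118  0.06482954] 1.4974259459078956 [-0.65689305  0.28907194  0.31258316] 29.999760291539133
[ 0.48092507 -0.04729719] ([-0.004, 0.013, 0.494], 0.012)
```

View pics/s5c.png

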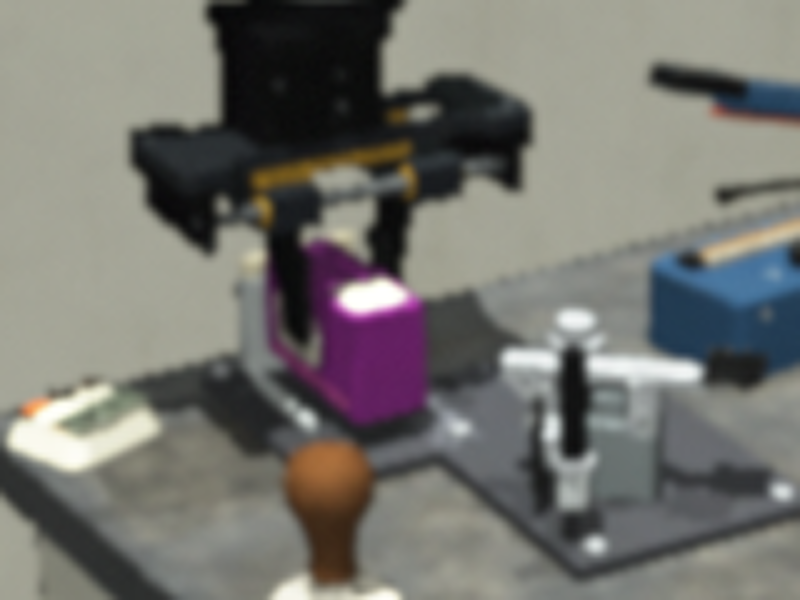

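The carton hangs between the ribs, with its near end at (380,350) and the stop behind it at (255,300). I lower it gently.

Call:
arm_command([
  [0, 0.01, 0.1],
  [0, 0.01, 0.2],
  [0, 0.01, 0.3],
  [0, 0.01, 0.4],
  [0, 0.01, 0.48],
  [0, 0.01, 0.48],
], turn=[0, 0, 0, 0, 0, 0], hand=[-1, -1, -1, -1, -1, -1])

```text
t: 25.15
eef_pos: [0.4815, -0.0471, 0.0511]
orientation: [-0.0, 0.732, 0.681, -0.0]
ft_force: [-0.0, 0.1, -1.8]
finger_gap: 0.46
gripper_force: 30.0
```

```bash
python3 - <<'E'
from h import *
s,p,psi=now(); print(p,psi,s['ft_force'],s['ft_torque'],(p[:2]-NEST)@EX,(p[:2]-NEST)@EY)
E
```

```text
[ 0.48145856 -0.0471029   0.05114129] 1.4980288125821077 [-0.0355419   0.10892636 -1.84011865] [-0.04326502 -0.10303184  0.03287253] 0.0005174365629400273 -0.0007662875624794248
```

Call:
arm_command([
  [0.03, 0, 0.0],
  [0.06, 0, 0],
  [0.06, 0, 0.04],
  [0.06, 0, 0.08],
  [0.06, 0, 0.08],
], turn=[0, 0, 0, 0, 0], hand=[-1, -1, -1, -1, -1])

```text
t: 25.78
eef_pos: [0.4818, -0.0454, 0.049]
orientation: [-0.0, 0.732, 0.681, -0.0]
ft_force: [-0.0, -0.4, -0.5]
finger_gap: 0.464
gripper_force: 30.0
```

```bash
python3 - <<'E'
from h import *
s,p,psi=now(); print(p,psi,s['ft_force'],s['ft_torque'],(p[:2]-NEST)@EX,(p[:2]-NEST)@EY)
E
```

```text
[ 0.48180261 -0.0453954   0.04897234] 1.4980107087588104 [-0.0082736  -0.43512981 -0.53794745] [-0.00473323 -0.07365516 -0.00187366] 0.0007325703186566059 0.0009622002248691116
```

Call:
arm_command([
  [0, 0, 0.02],
  [0, 0, 0.05],
  [0, 0, 0.05],
], turn=[0, 0, 0], hand=[-1, -1, -1])

```text
t: 26.15
eef_pos: [0.4818, -0.0454, 0.0489]
orientation: [-0.0, 0.732, 0.681, -0.0]
ft_force: [-6.3, 1.9, 13.2]
finger_gap: 0.461
gripper_force: 30.0
```

```bash
python3 - <<'E'
from h import *
s,p,psi=now(); print(p,psi,s['ft_force'],s['ft_torque'],(p[:2]-NEST)@EX,(p[:2]-NEST)@EY)
E
```

```text
[ 0.48182531 -0.04537499  0.0488756 ] 1.4981667991883314 [-6.31839613  1.9278876  13.20869002] [0.20182723 1.07280185 0.00754184] 0.0007536806966745328 0.0009842484423020759
```

Call:
arm_command([
  [0, 0, -0.04],
  [0, 0, -0.04],
  [0, 0, -0.04],
  [0, 0, -0.04],
  [0, 0, -0.04],
  [0, 0, -1.2],
  [0, 0, -3.0],
  [0, 0, -4.8],
], turn=[0, 0, 0, 0, 0, 0, 0, 0], hand=[-1, 0.5, 0.5, 0.5, 0.5, 0.5, 0.5, 0.5])

```text
t: 27.15
eef_pos: [0.4813, -0.0453, 0.1927]
orientation: [-0.0, 0.732, 0.681, -0.0]
ft_force: [0.2, -0.3, 0.2]
finger_gap: 0.747
gripper_force: 0.0
```

```bash
python3 - <<'E'
from h import *
s,p,psi=now(); print(p,psi,s['ft_force'],s['finger_gap'])
im=snap('scene','s6.png')
cv2.imwrite('pics/s6c.png',cv2.resize(im[150:250,150:300,::-1],None,fx=5,fy=5,interpolation=cv2.INTER_CUBIC))
print(rel([.5785,-.2475,.19],.8))
E
```

```text
[ 0.48134505 -0.04529066  0.19271376] 1.497932912224492 [ 0.1608879  -0.31138046  0.23602383] 0.7474926525785066
([-6.467, 3.575, 0.372], 5.0)
```

View pics/s6c.png

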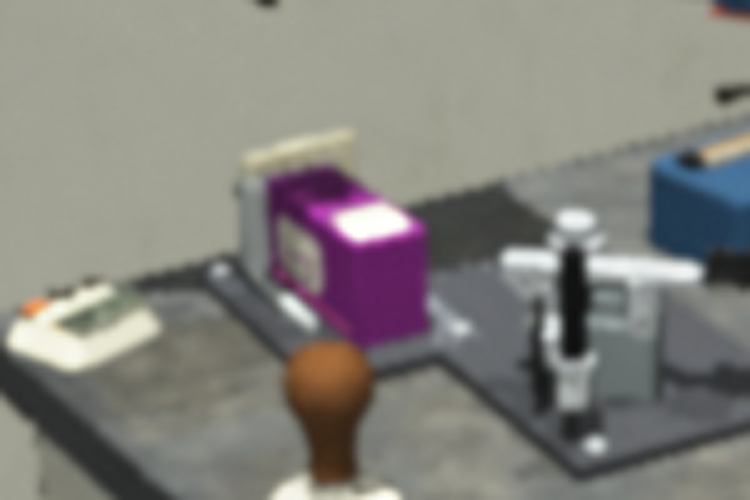

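The carton stands in the nest against the stop, with its rear end at (390,280), and the arm is still cocked. I move over to the trigger with the fingers shut.

Call:
arm_command([
  [-0.8, 0.4, 0],
  [-1.9, 1.1, 0],
  [-3.2, 1.8, 0],
  [-4.5, 2.5, 0.1],
  [-5.6, 3.1, 0.2],
  [-6.47, 3.57, 0.4],
  [-6.47, 3.57, 0.4],
  [-6.47, 3.57, 0.4],
], turn=[0.6, 1.4, 2.4, 3.4, 4.2, 5.0, 5.0, 5.0], hand=[-1, -1, -1, -1, -1, -1, -1, -1])

```text
t: 28.2
eef_pos: [0.5741, -0.2462, 0.179]
orientation: [-0.001, 0.921, 0.39, -0.0]
ft_force: [0.1, -0.4, -0.4]
finger_gap: 0.019
gripper_force: 0.0
```

```bash
python3 - <<'E'
from h import *
s,p,psi=now(); print(p,psi,s['ft_force'],s['finger_gap'])
print(rel([.5785,-.2475,.098],.8))
E
```

```text
[ 0.57412538 -0.2461815   0.17901002] 0.801067067750756 [ 0.12212514 -0.40983811 -0.41878825] 0.01927235587811221
([0.07, 0.135, 2.7], 0.008)
```

Call:
arm_command([
  [0.07, 0.13, 0.8],
  [0.07, 0.13, 1.8],
  [0.07, 0.13, 2.5],
  [0.07, 0.13, 2.7],
  [0.07, 0.13, 2.85],
  [0.07, 0.13, 2.95],
  [0.07, 0.13, 2.95],
], turn=[0, 0, 0, 0, 0, 0, 0], hand=[-1, -1, -1, -1, -1, -1, -1])

```text
t: 29.08
eef_pos: [0.5799, -0.2487, 0.0924]
orientation: [0.001, 0.921, 0.389, 0.001]
ft_force: [1.2, -1.3, 2.6]
finger_gap: 0.004
gripper_force: 1.2
```

Contact with the pad as predicted (2.6 N). I press on.

Call:
arm_command([
  [0, 0, 0.07],
  [0, 0, 0.14],
  [0, 0, 0.21],
  [0, 0, 0.27],
  [0, 0, 0.27],
], turn=[0, 0, 0, 0, 0], hand=[-1, -1, -1, -1, -1])

```text
t: 29.7
eef_pos: [0.5807, -0.2496, 0.085]
orientation: [0.002, 0.921, 0.389, 0.002]
ft_force: [4.0, -3.4, 3.4]
finger_gap: -0.0
gripper_force: 2.6
```

Call:
arm_command([
  [0, 0, 0.05],
  [0, 0, 0.09],
  [0, 0, 0.09],
], turn=[0, 0, 0], hand=[-1, -1, -1])

```text
t: 30.08
eef_pos: [0.5802, -0.249, 0.0824]
orientation: [0.002, 0.921, 0.389, 0.001]
ft_force: [1.9, -2.3, 11.4]
finger_gap: 0.004
gripper_force: 6.0
```

Call:
arm_command([
  [0, 0, -0.3],
  [0, 0, -1.2],
  [0, 0, -2.6],
  [0, 0, -4.0],
  [0, 0, -4.0],
], turn=[0, 0, 0, 0, 0], hand=[-1, -1, -1, -1, -1])

```text
t: 30.7
eef_pos: [0.5797, -0.2481, 0.2034]
orientation: [0.001, 0.921, 0.39, 0.001]
ft_force: [0.2, 0.4, 0.1]
finger_gap: -0.002
gripper_force: 0.0
```

```bash
python3 - <<'E'
from h import *
im=snap('scene','s7.png')
cv2.imwrite('pics/s7c.png',cv2.resize(im[150:250,150:300,::-1],None,fx=5,fy=5,interpolation=cv2.INTER_CUBIC))
E
```

```text
(no output)
```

View pics/s7c.png

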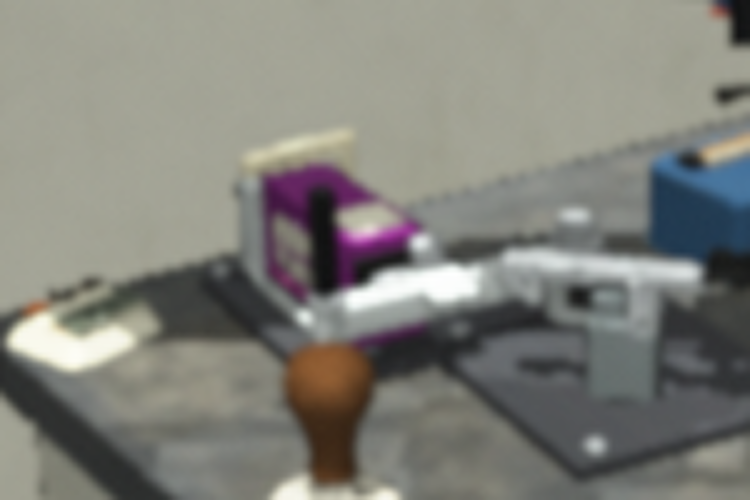

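The arm has snapped shut across the carton's rear end, with its handle at (322,240), and holds it against the stop. The robot is clear of everything.

```bash
python3 -c "
from plant import robot
print(robot.sign_off())"
```

```text
the job is handed in; nothing more can be done
None
```

The job is done and handed in at about 31 s: I cocked the arm gently until the catch held, stood the carton in the nest by the end stop, and pressed the trigger, and the last picture shows the arm shut on the carton with the robot clear.

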